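Stop the sieve wheel with its hole in the slot

TASK

The sieve maker's wheel is running free on its stand. Slow it with a touch on its rim and bring it to rest so that its one large hole (not one of the small nail holes) shows wholly inside the open slot of the forked steel plate, ready for the locking pin. Then take the hand away and leave the wheel standing still.

Things in the scene. Friction and masses are not known exactly. Their poses are not given: they have to be found in the camera images.
- wheel (a joint): Wheel angle, rad, counter-clockwise from above, counting on past full turns; hole in slot at 0 and each 2 pi. Reads 0 while a spring starter turns the wheel (first 2 s); then it coasts from 0.8 to 1.4 rad/s, losing about 0.02 rad/s per second, and won't stop in time itself. Fingertips pressed on its rim with a few N stop it at once. Lift off slowly, straight up: it turns at the least push. 3 kg.
- hole (a point): Centre of the wheel's large black hole, 24 mm across in a 32 mm dark steel bushing, 100 mm from the axle, on the wheel's top face, 75 mm above the table. Four 9 mm nail holes at the same radius do not count. The wheel: level plywood disc, 260 mm across. A sieve hoop (132 mm across, 42 mm high) and three 12 mm high cleats fill it to radius 80 mm; the flat rim from 80 to 130 mm is free to touch.
- slot (a point): Centre of the slot in the fixed steel fork, 100 mm from the axle. Fork plate 98 to 104 mm above the table, over the rim; slot 64 mm wide along the rim, open towards the axle, a prong 18 mm wide on each side. 115 degrees counter-clockwise from it a second post carries a plain 30 mm wide bar at that height. Both span radius 80 to 171 mm. From 140 to 320 degrees the rim is clear above.
- stand: Fixed dark wooden board, 360 x 360 x 18 mm, carrying the wheel's upright axle and both posts. Origin on the axle at table height; x points from the axle to the slot, z up. A loose steel pin (55 mm high) and a wooden spool (35 mm high) stand on two of its corners, 200 mm from the axle, lower than the wheel.

How it is judged:
At the end, for the whole second after the job is handed in: The centre of the large hole is within 20 mm (about 11 degrees) of the centre of the slot, seen from above, and the wheel stands still (below 0.05 rad/s) (horizontal distance between hole and slot below 0.02 m and velocity of joint wheel between -0.05 and 0.05 rad/s); the robot touches nothing.
It also fails if it takes over 48 s, if anything falls off the work surface, if the arm or the gripper's body presses on something with over 40 N, if the wrist force passes 120 N, or if a joint passes its speed limit or range.

ROBOT

A 6-joint arm with a two-finger parallel gripper is mounted at the origin on the work surface. World frame = base frame: x ahead of the robot, y to its left, z up, the work surface at z = 0. Lengths are in m, angles in rad, forces in N, time in s.
With the tool pointing down it reaches from about 0.25 to 0.775 m from the base axis. Payload 4 kg.
Tool frame: the origin (TCP) lies on the centre line of the jaws, within the pads' length; the fingertips stand 8 mm ahead of it and the grasp point (between the pads) lies 11 mm behind it (r.nose_length is the distance from the TCP to the fingertips, in m); z points along the fingers, y is the direction in which the jaws open and shut (so a half turn about z gives the same grasp; the last joint's range is limited). The gripper opens to 94 mm and grips with 3 to 60 N. Pads are 16 mm wide; open, the fingers measure 119 mm over their backs; the gripper's body (75 mm by 177 mm) begins 78 mm behind the grasp point.
Start: joints at [1.05, 0.087, 1.371, -0, 1.684, -0.103], TCP at [0.223, 0.503, 0.214] pointing down, gripper open.
Joint ranges: [-3.1, 3.1], [-0.76, 2.03], [0.27, 2.55], [-1.08, 4.22], [0.17, 2.65], [-2.57, 2.57]. Speed limits (rad/s): [2.79, 2.79, 3.14, 3.14, 3.14, 3.14].

INTERFACE

Orientations are given as a rotation vector (axis times angle).
In Python, from rig import r, cams, models gives the robot as it stands.
- The arm moves only by the tool play_rows, never from a script. Its argument "deltas" is a list of rows, each a list of 5 numbers: the opening, from 0 (shut) to 1 (fully open), then the shift along the tool's x, y, z in cm, then the turn about the tool's z in degrees. In form: [[jaw, x, y, z, turn], ...]. A call has 1 to 8 rows; each row is the pose to reach, as a shift and turn from the pose commanded when the call began, along the tool's axes at that moment; what a row does not reach only later rows make up. A row lasts 1/10 s, in which the tool goes at most 50 mm and 8.59 degrees, less where a joint would pass 70% of its speed; a pose out of reach is approached as far as the arm can. A call with a gripper value outside its range is refused whole. The fingers move at their own pace and stop on an object; "newtons" is the grip in N (left out, the last holds). Time passes only in rows, so rows that repeat a pose let the fingers close. It gives the time, the measured TCP pose, the force and the opening at its end, in the units of the state.
- r.get_state(): the state, without advancing time (a new reading comes with each control period).
- cams.capture(name): name is "side" or "top" or "wrist"; returns the picture (384x512x3 uint8, red, green, blue); there is no depth.
- cams.get_calibration(name): a dict with "fx", "fy", "cx", "cy" (pixels), "k1" (the pictures are not rectified: a ray, as slopes to the right and down, at radius r is drawn at 1 + k1 r^2 times it, then the intrinsics apply), "world_from_camera" (4x4, takes a point from camera to world coordinates). Camera axes: x right, y down, z forward; pixel columns grow to the right and rows downward; lengths in m; the calibration is good to about 2 mm. A picture is of the moment at which its call begins: read the wrist's pose just before it. get_calibration takes no time and is no camera call; for the wrist camera it gives the pose at the moment of the call.
- r.finish_job(): hands the job in, once; it reports no verdict.
Trained networks look in the newest picture that a camera, given by its name, has taken for a name from the list of things; names that differ only in an ending like _2 or _b are one class to them, and where a whole thing is asked for, a point or a joint stands for the part that bears it (a point fixed in the world has none). Each returns a list of dicts, best first, with "conf" (0 to 1); they miss things now and then, are a little off and sometimes report something else, mostly with a low value. They report only what shows in the picture. A call takes as long as a camera call.
- models.masks_of(camera, query): "mask" (384x512 bool, what is visible of it).
- models.pinpoint(camera, query): "centre" ([x, y, z] in m, in the coordinates of the camera as it stood for that picture, good to about 4 mm: a listed point, or the origin of a listed thing).
The state is a dict: "time": time; "joint_positions": joint angles; "dq": joint speeds; "tau": joint torques, N m; "tcp_pos": TCP position; "tcp_rot": TCP orientation; "contact_force": force on the tool from outside, world axes, zero at the start; "wrist_torque": the same for the moment, N m; "grip_width": finger opening in m.
Only numpy, scipy, OpenCV 4.12 (cv2) and the standard library are available. Lean on these libraries where they do the work, as an engineer would, in place of code of your own. Each camera call takes 0.05 s, during which the arm holds its last target.

## Working session

There is one attempt and no reset: what is moved stays moved. The work goes in short steps, Python scripts to look and compute and a tool call to move; the robot and the scene stay as the last step left them, time stands still between calls to the robot, and variables do not carry over. Pictures are saved under pics/ and viewed, and the job is handed in when it is done.

Besides the shell and the picture viewer there is one more tool, called after "Call:" as a command line: name --pt "numbers of a row" for each row, then --argument value for the rest. play_rows: Moves the arm, as the interface text tells. Its arguments: {"type":"object","properties":{"deltas":{"type":"array"},"newtons":{"type":"number"}},"required":["deltas"]}

```bash
ls; mkdir -p pics; python3 - <<'E'
from rig import r,cams,models
import cv2,numpy as np
s=r.get_state();print(s['time'],s['tcp_pos'],s['tcp_rot'],s['contact_force'])
for n in ['top','side']:
    im=cams.capture(n);cv2.imwrite(f'pics/{n}0.png',im[:,:,::-1]);c=cams.get_calibration(n)
    print(n,c['fx'],c['fy'],c['cx'],c['cy'],c['k1'],np.round(c['world_from_camera'],4).tolist())
    for q in ['hole','slot','stand','wheel']:
        print(q,[(np.round(d['centre'],4).tolist(),d['conf'],np.round((c['world_from_camera']@np.append(d['centre'],1))[:3],4).tolist()) for d in models.pinpoint(n,q)[:2]])
print(r.get_state()['time'])
E
```

```text
pics
0.0 [0.22291241 0.50222375 0.21230873] [-0.65140711 -3.07266361  0.0033007 ] [ 0.44257851 -0.95899448 -0.44748524]
top 470.241203879265 470.241203879265 262.56211250371933 190.10618122665363 -0.019908740463670593 [[0.0314, -0.9659, 0.257, 0.4885], [-0.9995, -0.0322, 0.0011, 0.027], [0.0072, -0.2569, -0.9664, 0.7428], [0.0, 0.0, 0.0, 1.0]]
hole [([0.1553, 0.0898, 0.6656], 0.87, [0.5777, -0.1304, 0.0776])]
slot [([0.118, -0.0113, 0.6621], 0.6, [0.6733, -0.0899, 0.1067])]
stand [([0.0551, 0.0968, 0.7473], 0.85, [0.5888, -0.0304, -0.0039])]Traceback (most recent call last):
  File "<stdin>", line 8, in <module>
ValueError: it knows: hole, slot, stand
```

```bash
python3 - <<'E'
from rig import r,cams,models
import cv2,numpy as np
for n in ['top','side']:
    t=r.get_state()['time']
    im=cams.capture(n);cv2.imwrite(f'pics/{n}1.png',im[:,:,::-1]);c=cams.get_calibration(n)
    for q in ['hole','slot','stand']:
        print(t,n,q,[(d['conf'],np.round((c['world_from_camera']@np.append(d['centre'],1))[:3],4).tolist()) for d in models.pinpoint(n,q)[:2]])
print(r.get_state()['time'])
E
```

```text
0.2 top hole [(0.97, [0.5856, -0.1306, 0.0761])]
0.2 top slot [(0.96, [0.6705, -0.0914, 0.1027])]
0.2 top stand [(0.76, [0.5842, -0.0302, -0.0017])]
0.4 side hole [(0.59, [0.5925, -0.128, 0.0763])]
0.4 side slot [(0.81, [0.668, -0.0906, 0.0995])]
0.4 side stand [(0.73, [0.5901, -0.0345, 0.0029])]
0.6
```

View pics/top1.png

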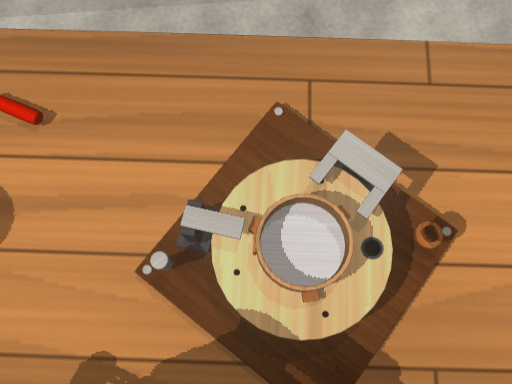

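View pics/side1.png

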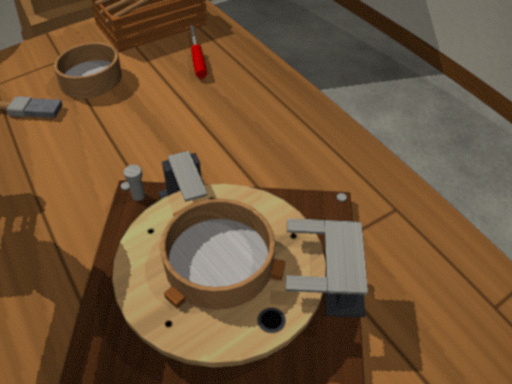

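```bash
cat > h.py <<'E'
from rig import r,cams,models
import cv2,numpy as np
from scipy.spatial.transform import Rotation as R
def shift(target):
    s=r.get_state();M=R.from_rotvec(s['tcp_rot']).as_matrix()
    return np.round(100*M.T@(np.array(target)-s['tcp_pos']),2), M.round(3).tolist()
def proj(n,P,c=None):
    c=c or cams.get_calibration(n);p=np.linalg.inv(c['world_from_camera'])@np.append(P,1)
    x=p[:2]/p[2];f=1+c['k1']*(x@x);return c['fx']*x[0]*f+c['cx'],c['fy']*x[1]*f+c['cy']
def back(n,uv,z,c=None):
    c=c or cams.get_calibration(n);x=np.array([(uv[0]-c['cx'])/c['fx'],(uv[1]-c['cy'])/c['fy']]);u=x.copy()
    for _ in range(10): u=x/(1+c['k1']*(u@u))
    W=c['world_from_camera'];d=W[:3,:3]@np.append(u,1);o=W[:3,3];return o+d*(z-o[2])/d[2]
E
python3 - <<'E'
from h import *
c=cams.get_calibration('side');print(c['fx'],c['cx'],c['cy'],c['k1'],c['world_from_camera'].round(4).tolist())
for p in ([0.508,0.036,.2],[0.508,0.036,.1]): print(shift(p))
# wheel circle check: project rim & slot
im=cv2.imread('pics/side1.png');im2=cv2.imread('pics/top1.png')
A=np.array([.588,-.031])
for n,i in(('side',im),('top',im2)):
    for k in range(36):
        a=k*np.pi/18
        for rr,z in((.13,.075),):
            u=proj(n,[A[0]+rr*np.cos(a),A[1]+rr*np.sin(a),z]);cv2.circle(i,tuple(int(round(v)) for v in u),2,(0,0,255) if k else (255,0,0),-1)
    u=proj(n,[.67,-.091,.101]);cv2.circle(i,tuple(int(round(v)) for v in u),3,(255,0,255),-1)
cv2.imwrite('pics/chk.png',np.vstack([im[100:],im2[100:]]))
E
```

```text
499.2417714865169 256.1135076298885 195.24419308924536 -0.2188655423266984 [[0.8418, -0.3945, 0.3684, 0.4353], [-0.5395, -0.6337, 0.5543, -0.3382], [0.0148, -0.6654, -0.7463, 0.5764], [0.0, 0.0, 0.0, 1.0]]
(array([-44.97, -31.1 ,   1.35]), [[-0.914, 0.406, 0.0], [0.406, 0.914, 0.0], [-0.0, 0.0, -1.0]])
(array([-44.97, -31.1 ,  11.35]), [[-0.914, 0.406, 0.0], [0.406, 0.914, 0.0], [-0.0, 0.0, -1.0]])
```

View pics/chk.png

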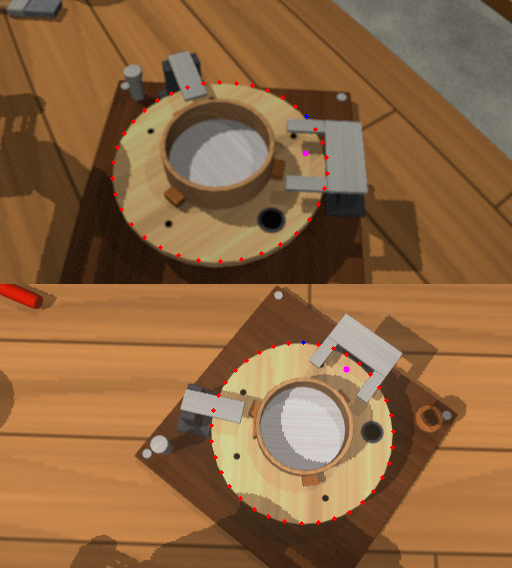

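Call:
play_rows --pt "0 -45 -31 1 0" --pt "0 -45 -31 1 0" --pt "0 -45 -31 1 0" --pt "0 -45 -31 1 0" --pt "0 -45 -31 1 0" --pt "0 -45 -31 1 0" --pt "0 -45 -31 1 0" --pt "0 -45 -31 1 0" --newtons 20

```text
time: 1.4
tcp_pos: [0.4329, 0.1599, 0.2066]
tcp_rot: [0.651, 3.072, 0.001]
contact_force: [0.7, 0.3, -0.2]
grip_width: 0.0332
```

Call:
play_rows --pt "0 -12.1 -8.3 0.3 0" --pt "0 -12.1 -8.3 0.3 0" --pt "0 -12.1 -8.3 0.3 0" --pt "0 -12.1 -8.3 5 0" --pt "0 -12.1 -8.3 9 0" --pt "0 -12.1 -8.3 10.5 0" --pt "0 -12.1 -8.3 10.5 0" --pt "0 -12.1 -8.3 10.5 0"

```text
time: 2.2
tcp_pos: [0.5095, 0.0368, 0.1018]
tcp_rot: [0.651, 3.073, 0.0]
contact_force: [0.0, -0.3, 1.1]
grip_width: 0.0005
```

```bash
python3 - <<'E'
from h import *
A=np.array([.588,-.031]);th0=np.arctan2(-.06,.082)
c=cams.get_calibration('side')
s=r.get_state();print(s['time'],s['tcp_pos'],s['contact_force'],s['grip_width']);print(shift([.508,.036,.093])[0])
for k in range(8):
    t=r.get_state()['time'];im=cams.capture('side')
    if k in(0,7): cv2.imwrite(f'pics/s2_{k}.png',im[:,:,::-1])
    for d in models.pinpoint('side','hole')[:1]:
        p=(c['world_from_camera']@np.append(d['centre'],1))[:3];q=p[:2]-A
        print(round(t,3),d['conf'],p.round(3),np.hypot(*q).round(4),'ang',np.round(np.degrees(np.angle(np.exp(1j*(np.arctan2(q[1],q[0])-th0)))),1))
print(r.get_state()['time'])
E
```

```text
2.2 [0.50945611 0.03676006 0.10182501] [ 0.0240581  -0.27924806  1.11253188] 0.00046713427227994795
[ 0.1  -0.13  0.88]
2.2 0.88 [ 0.682 -0.013  0.075] 0.0953 ang 47.1
2.3 0.98 [ 0.679 -0.005  0.076] 0.0952 ang 52.1
2.4 0.94 [0.678 0.006 0.077] 0.097 ang 58.9
2.5 0.66 [0.672 0.016 0.075] 0.0962 ang 65.2
2.6 0.64 [0.668 0.024 0.079] 0.0968 ang 70.6
2.7 0.66 [0.666 0.033 0.075] 0.1009 ang 75.4
2.8 0.85 [0.658 0.038 0.077] 0.0979 ang 80.7
2.9 0.9 [0.651 0.045 0.075] 0.0988 ang 86.4
3.0
```

View pics/s2_7.png

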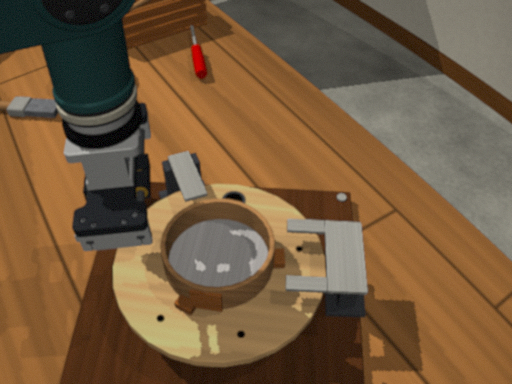

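Call:
play_rows --pt "0 0 0 0.6 0" --pt "0 0 0 0.7 0" --pt "0 0 0 0.7 0" --pt "0 0 0 0.7 0" --pt "0 0 0 0.7 0" --pt "0 0 0 0.7 0" --pt "0 0 0 0.7 0" --pt "0 0 0 0.7 0"

```text
time: 3.8
tcp_pos: [0.5091, 0.0368, 0.0943]
tcp_rot: [0.652, 3.073, 0.0]
contact_force: [-1.2, -1.3, 0.2]
grip_width: 0.0004
```

Call:
play_rows --pt "0 0 0 0 0" --pt "0 0 0 0 0" --pt "0 0 0 0 0" --pt "0 0 0 0 0" --pt "0 0 0 0 0" --pt "0 0 0 0 0" --pt "0 0 0 0 0" --pt "0 0 0 0 0"

```text
time: 4.6
tcp_pos: [0.5091, 0.0368, 0.0942]
tcp_rot: [0.651, 3.073, 0.0]
contact_force: [0.9, -0.7, 0.2]
grip_width: 0.0007
```

```bash
cat > meas.py <<'E'
from h import *
import sys
A=np.array([.588,-.031]);th0=np.arctan2(-.06,.082)
def run(N,tag,n='side'):
    c=cams.get_calibration(n);out=[]
    for k in range(N):
        t=r.get_state()['time'];im=cams.capture(n)
        if k==N-1: cv2.imwrite(f'pics/{tag}.png',im[:,:,::-1])
        for d in models.pinpoint(n,'hole')[:1]:
            p=(c['world_from_camera']@np.append(d['centre'],1))[:3];q=p[:2]-A
            a=np.degrees(np.arctan2(q[1],q[0])-th0)%360
            # slide along ray to z=.075
            cc=np.array(d['centre']);o=c['world_from_camera'][:3,3];p2=o+(p-o)*(.075-o[2])/(p[2]-o[2]);q2=p2[:2]-A
            a2=np.degrees(np.arctan2(q2[1],q2[0])-th0)%360
            print(round(t,3),d['conf'],p.round(3),'r %.4f %.4f'%(np.hypot(*q),np.hypot(*q2)),'ang',a.round(1),a2.round(1));out.append((t,a2))
    s=r.get_state();print(s['time'],s['tcp_pos'],s['contact_force'])
    o=np.array(out)
    if len(o)>1: print(np.polyfit(o[:,0]-o[-1,0],o[:,1],1))
if __name__=='__main__': run(int(sys.argv[1]),sys.argv[2],sys.argv[3] if len(sys.argv)>3 else 'side')
E
python3 meas.py 8 s3
```

```text
4.6 0.84 [0.507 0.031 0.075] r 0.1024 0.1025 ang 178.8 178.8
4.7 0.69 [0.5   0.026 0.073] r 0.1049 0.1044 ang 183.6 184.3
4.9 0.72 [0.492 0.006 0.076] r 0.1032 0.1033 ang 194.9 194.6
5.0 0.63 [ 0.49  -0.002  0.076] r 0.1028 0.1029 ang 199.5 199.2
5.1 0.9 [ 0.487 -0.008  0.076] r 0.1031 0.1032 ang 203.4 202.9
5.2 0.59 [ 0.488 -0.02   0.075] r 0.1010 0.1010 ang 209.8 209.7
5.3 0.62 [ 0.483 -0.026  0.076] r 0.1048 0.1048 ang 213.4 213.2
5.4 [0.50905777 0.0367392  0.09417536] [ 0.44408144 -1.04864011 -0.8646477 ]
[ 49.29885349 213.73648806]
```

Call:
play_rows --pt "0 0 0 0.3 0" --pt "0 0 0 0.5 0" --pt "0 0 0 0.5 0" --pt "0 0 0 0.5 0" --pt "0 0 0 0.5 0" --pt "0 0 0 0.5 0" --pt "0 0 0 0.5 0" --pt "0 0 0 0.5 0"

```text
time: 6.2
tcp_pos: [0.5091, 0.0368, 0.0892]
tcp_rot: [0.651, 3.073, 0.0]
contact_force: [0.1, -0.5, 0.2]
grip_width: 0.0003
```

```bash
python3 meas.py 9 s4
```

```text
6.2 0.89 [ 0.515 -0.098  0.077] r 0.0991 0.0983 ang 258.4 258.1
6.4 0.95 [ 0.527 -0.113  0.074] r 0.1025 0.1029 ang 269.5 269.5
6.5 0.75 [ 0.588 -0.034  0.003] r 0.0030 0.0456 ang 307.6 281.3
6.6 0.78 [ 0.541 -0.121  0.076] r 0.1020 0.1014 ang 278.6 278.6
6.7 0.94 [ 0.55  -0.124  0.075] r 0.1005 0.1005 ang 284.2 284.2
6.8 0.6 [ 0.558 -0.13   0.075] r 0.1038 0.1038 ang 289.2 289.2
6.9 0.87 [ 0.565 -0.128  0.073] r 0.0999 0.1010 ang 293.1 292.9
7.0 0.67 [ 0.574 -0.131  0.074] r 0.1007 0.1012 ang 298.2 298.0
7.1 [0.50907856 0.03676017 0.08918905] [-0.10829684 -0.7615307   0.13921196]
[ 47.33380263 298.6559557 ]
```

View pics/s4.png

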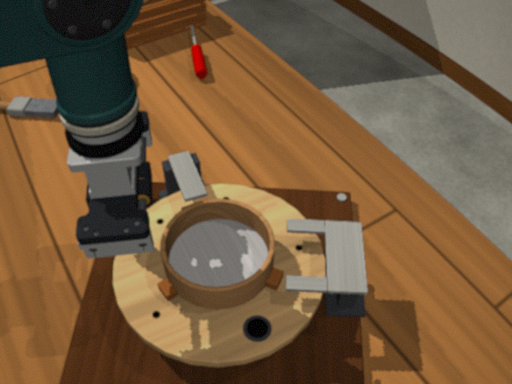

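Call:
play_rows --pt "0 0 0 0.1 0" --pt "0 0 0 0.2 0" --pt "0 0 0 0.2 0" --pt "0 0 0 0.2 0" --pt "0 0 0 0.2 0" --pt "0 0 0 0.2 0" --pt "0 0 0 0.2 0" --pt "0 0 0 0.2 0"

```text
time: 7.9
tcp_pos: [0.5091, 0.0368, 0.0872]
tcp_rot: [0.651, 3.073, 0.0]
contact_force: [-0.1, 0.3, -0.2]
grip_width: 0.0004
```

Call:
play_rows --pt "0 0 0 0 0" --pt "0 0 0 0.2 0" --pt "0 0 0 0.5 0" --pt "0 0 0 0.6 0" --pt "0 0 0 0.6 0"

```text
time: 8.4
tcp_pos: [0.5095, 0.0371, 0.0817]
tcp_rot: [0.651, 3.072, 0.002]
contact_force: [0.1, 1.0, 3.6]
grip_width: 0.0007
```

```bash
python3 meas.py 3 s5
```

```text
8.4 0.92 [ 0.669 -0.089  0.077] r 0.0998 0.0999 ang 0.3 0.9
8.5 0.94 [ 0.666 -0.088  0.078] r 0.0964 0.0966 ang 359.9 1.0
8.6 0.93 [ 0.665 -0.093  0.077] r 0.0985 0.0986 ang 357.5 358.2
8.7 [0.50922906 0.03691553 0.08147728] [-1.46073507  0.82225746  4.0831909 ]
[1786.27291886  298.64302184]
```

View pics/s5.png

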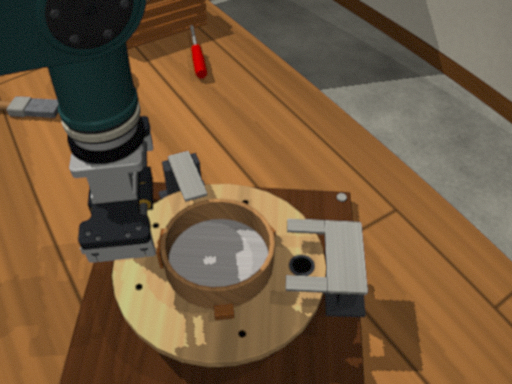

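Call:
play_rows --pt "0 0 0 -0.03 0" --pt "0 0 0 -0.06 0" --pt "0 0 0 -0.1 0" --pt "0 0 0 -0.13 0" --pt "0 0 0 -0.16 0" --pt "0 0 0 -0.2 0" --pt "0 0 0 -0.23 0" --pt "0 0 0 -0.26 0"

```text
time: 9.5
tcp_pos: [0.5086, 0.0368, 0.0832]
tcp_rot: [-0.651, -3.072, -0.0]
contact_force: [0.3, 0.1, -0.2]
grip_width: 0.0003
```

```bash
python3 meas.py 2 s6
```

```text
9.5 0.65 [ 0.666 -0.088  0.076] r 0.0966 0.0967 ang 359.7 0.0
9.6 0.56 [ 0.664 -0.087  0.077] r 0.0948 0.0949 ang 359.8 0.5
9.7 [0.508838   0.0368131  0.08352605] [-0.6534944   0.50783927  0.67797624]
[4.51254804 0.47398101]
```

Call:
play_rows --pt "0 0 0 -0.05 0" --pt "0 0 0 -0.1 0" --pt "0 0 0 -0.15 0" --pt "0 0 0 -0.2 0" --pt "0 0 0 -0.3 0" --pt "0 0 0 -0.4 0" --pt "0 0 0 -0.5 0" --pt "0 0 0 -0.6 0"

```text
time: 10.5
tcp_pos: [0.5091, 0.0367, 0.0899]
tcp_rot: [0.652, 3.073, 0.0]
contact_force: [0.3, 0.4, 0.5]
grip_width: 0.0006
```

```bash
python3 meas.py 4 s7
```

```text
10.5 0.65 [ 0.665 -0.085  0.074] r 0.0939 0.0938 ang 1.3 0.9
10.6 0.87 [ 0.667 -0.09   0.075] r 0.0984 0.0984 ang 359.4 359.5
10.7 0.88 [ 0.666 -0.087  0.076] r 0.0961 0.0962 ang 0.9 1.3
10.8 0.73 [ 0.665 -0.087  0.075] r 0.0953 0.0953 ang 0.4 0.3
10.9 [0.50900497 0.03673402 0.08968327] [0.40629582 0.66381154 0.1614675 ]
[-359.98563282   36.47634728]
```

Call:
play_rows --pt "0 0 0 -0.7 0" --pt "0 0 0 -1.5 0" --pt "0 0 0 -2.5 0" --pt "0 0 0 -3.5 0" --pt "0 0 0 -4.5 0" --pt "0 0 0 -5 0" --pt "0 0 0 -5 0" --pt "0 0 0 -5 0"

```text
time: 11.7
tcp_pos: [0.5089, 0.0368, 0.1397]
tcp_rot: [-0.651, -3.073, -0.0]
contact_force: [0.6, 0.3, 0.3]
grip_width: 0.0005
```

Call:
play_rows --pt "0 0 0 0 0" --pt "0 0 0 0 0" --pt "0 0 0 0 0" --pt "0 0 0 0 0" --pt "0 0 0 0 0" --pt "0 0 0 0 0" --pt "0 0 0 0 0" --pt "0 0 0 0 0"

```text
time: 12.5
tcp_pos: [0.5091, 0.0368, 0.1398]
tcp_rot: [0.651, 3.073, 0.0]
contact_force: [0.8, -0.3, -0.2]
grip_width: 0.0002
```

```bash
python3 meas.py 3 s8; python3 meas.py 2 t8 top; python3 - <<'E'
from h import *
a=cv2.imread('pics/s8.png',0)
# nail hole positions in successive pictures
for f in('s5','s7','s8'):
    g=cv2.imread(f'pics/{f}.png',0);out=[]
    for (u,v) in((242,333),(138,287)):
        w=g[v-12:v+13,u-12:u+13];m=cv2.moments((w<60).astype(np.uint8),True)
        out.append((m['m00'],round(u-12+m['m10']/max(m['m00'],1),2),round(v-12+m['m01']/max(m['m00'],1),2)))
    print(f,out)
E
```

```text
12.5 0.93 [ 0.665 -0.089  0.077] r 0.0960 0.0961 ang 359.3 0.1
12.6 0.61 [ 0.668 -0.088  0.075] r 0.0984 0.0984 ang 0.6 0.7
12.7 0.85 [ 0.667 -0.088  0.076] r 0.0976 0.0976 ang 0.3 0.5
12.8 [0.50907925 0.03676456 0.13978313] [-0.12469962 -0.3965123  -0.07183918]
[2.0011872  0.62634408]
12.8 0.67 [ 0.668 -0.089  0.079] r 0.0989 0.1000 ang 0.0 0.1
12.9 0.87 [ 0.668 -0.089  0.076] r 0.0988 0.0993 ang 0.1 0.1
13.0 [0.50904655 0.03676461 0.13973655] [0.24965495 0.57658311 0.53734081]
[0.74204328 0.13638002]
s5 [(44.0, 241.73, 333.36), (19.0, 138.63, 286.53)]
s7 [(39.0, 242.13, 333.13), (17.0, 138.88, 286.59)]
s8 [(41.0, 242.15, 333.15), (19.0, 138.68, 286.74)]
```

View pics/s8.png

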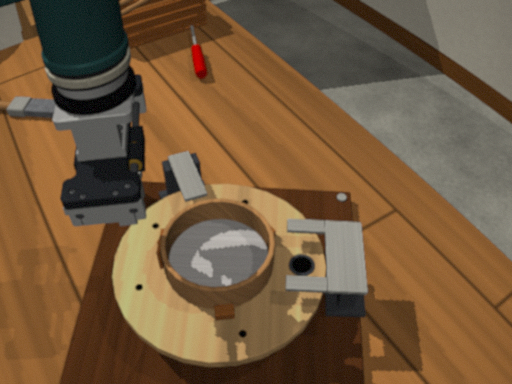

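View pics/t8.png

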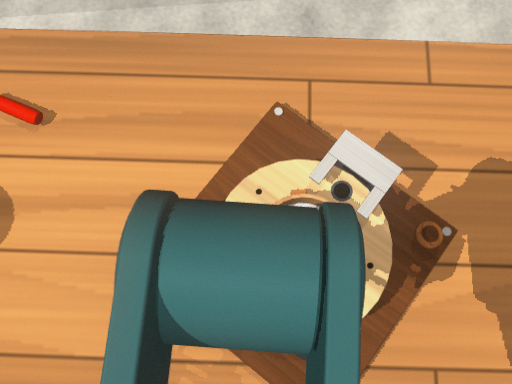

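The side view shows the hole at (301,265), centred between the fork's prongs. The top view shows it at (342,190), also inside the slot. The nail holes have not moved since the lift and the hand is clear, so I'm handing in.

```bash
python3 -c "
from rig import r
print(r.finish_job())"
```

```text
the job is handed in; nothing more can be done
None
```

The wheel is at rest with its large hole inside the fork's slot, the hand is clear of it, and the job is handed in at about 13 s of the 48 s allowed.

I tracked the hole with the side camera, pressed the closed fingertips on the clear rim with about 4 N as the hole reached the slot, then lifted slowly straight up. The fingertips ended about 57 mm above the rim.

**Position:** in both cameras the hole's bearing from the axle was within about 1° of the slot's. Its centre read about 1–4 mm from the slot centre.

**Standstill:** in the pictures from 8.6 s to 12.7 s, before and after the lift, the nail holes stayed within about 0.5 pixel. The contact force read near zero at the end.

**Disagreements:**
- The hole's radius from the side camera varied between 94 and 105 mm instead of 100. I put this down to a few millimetres of error in the axle position and the camera.
- One network reading at 6.5 s landed on the axle instead of the hole, and I ignored it.

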